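# Hold a wax blank on the sawing board against fence and stop

### The job

Get the green wax blank ready for sawing: lay it on the wooden sawing board without dropping it, same side down as now, let go of it, then bring its long side flush against the fence and its end right up to the metal stop. Finish holding it there for the saw: with the fingers on it between the stop and the saw slot, clear of the slot, push it firmly down onto the board and back into the fence with one diagonal push, and stay pressing. Leave everything else on the bench where it lies.

Things in the scene. Friction and masses are not known exactly. Their poses are not given: they have to be found in the camera images.
- green_centre (a point): Centre (half-way up, 15 mm above its underside) of the green carving-wax blank: a rectangular block 36 mm (its x) by 90 mm (its y) by 30 mm high (z), about 70 to 130 g, with paler sawn ends, lying loose on the bench. The same either way round.
- fence: Pale wooden fence along the sawing board's far side, 257 mm long, 25 thick, 34 high above the bed, with a 3 mm saw slot across it (a dark line on the bed carries it on). Origin: foot of its front face, on the bed's top, mid-slot. x square into the fence, y along it to the stop, z up: front face x = 0, bed's top z = 0, bed flat and free to x = -145 mm, 130 mm either side of the slot. Immovable.
- bed: Bed of the sawing board: a brown wooden board 170 by 260 mm, 16 mm thick, its top 20 mm above the bench, held to the bench by a magnetic foot, immovable. Origin: centre of its underside (4 mm above the bench); axes as the fence's.
- stop: Aluminium stop clamped over the fence, brass thumbscrew behind, immovable, 51 to 66 mm along the fence from the slot. Its jaw stands on the bed: 30 mm deep (from the fence over the bed), 18 along the fence, top 42 above the bed. Origin: foot of the jaw's flat face that looks at the slot, where it meets fence and bed. Axes as the fence's: that face is y = 0, work comes from -y.
- blue: A blue wax blank, same size as the green one, loose; leave it alone. Origin: centre of its underside; x its 36 mm width, y its 90 mm length.
- loupe: Black eye loupe, 35 mm across and 32 mm high, standing on the bench; leave alone. Origin: centre of its underside.
- brush: Bench brush with grey bristles and a wooden back, 30 by 170 (its y) by 48 mm; leave alone. Origin: centre of its underside.
- cutters: Flush cutters with orange handles, about 130 mm long (along its x) and 55 mm wide, 14 mm high, lying flat; leave alone. Origin: under the pivot.
- pliers: Pliers with one yellow and one black handle, about 145 mm long (along its x) and 55 mm wide, 14 mm high, lying flat; leave alone. Origin: under the pivot.
- file: Flat file with a dark wooden handle, 160 mm long (its x), 12 mm wide, 10 mm high; leave alone. Origin: on its underside near the middle.
- tin: Round aluminium tin with wax offcuts, 72 mm across, 24 mm high; leave alone. Origin: centre of its underside.

How it is judged:
By the outcome, as a careful person would: the job done as asked, in the order asked, and still so for the second after the job is handed in, while the arm keeps its last pose, push and grip.
It also fails if it takes over 61 s, if anything falls off the work surface, if the arm or the gripper's body presses on something with over 40 N, if the wrist force passes 120 N, or if a joint passes its speed limit or range.

### The arm

A 6-joint arm with a two-finger parallel gripper is mounted at the origin on the work surface. World frame = base frame: x ahead of the robot, y to its left, z up, the work surface at z = 0. Lengths are in m, angles in rad, forces in N, time in s.
With the tool pointing down it reaches from about 0.4 to 0.825 m from the base axis. Payload 7 kg.
Tool frame: the origin (TCP) lies midway between the tips of the shut fingers; the grasp point (between the pads) lies 19 mm behind it; z points along the fingers, y is the line along which they close (so a half turn about z gives the same grasp; the last joint's range is limited). The gripper opens to 88 mm and grips with 3 to 60 N. Pads are 19 mm wide; open, the fingers measure 130 mm over their backs; the gripper's body (78 mm by 193 mm) begins 47 mm behind the grasp point.
Start: joints at [-1.005, 0.359, 0.012, 0, -1.224, -0.288], TCP at [0.185, -0.649, 0.227] pointing down, gripper open.
Joint ranges: [-3.07, 3.07], [-1.43, 2.12], [-1.02, 1.25], [-3.03, 1.67], [-3.05, -0], [-3.03, 3.03]. Speed limits (rad/s): [2.39, 2.39, 3.01, 3.14, 3.14, 3.14].

### API

Orientations are given as [roll, pitch, yaw] about the fixed x, y, z axes, in that order (R = Rz(yaw) Ry(pitch) Rx(roll)).
In Python, from station import get_state, grab_frame, calibration, job_done, boxes_of, regions_of, spot_point gives the robot as it stands. The module is installed in compiled form; this text tells all that it offers.
- The arm moves only by the tool arm_command, never from a script. Its argument "commands" is a list of rows, each an object of numbers: "tx", "ty", "tz": the shift along the tool's x, y, z each as a share of 25 cm, from -1 to 1; "twist": the turn about the tool's z as a share of 180 degrees, from -1 to 1. A call has exactly 8 rows; each row is the pose to reach, as a shift and turn from the pose commanded when the call began, along the tool's axes at that moment, turning the shorter way round; what a row does not reach only later rows make up. A row lasts 1/12 s, in which the tool goes at most 41.7 mm and 7.16 degrees, less where a joint would pass 70% of its speed; a pose out of reach is approached as far as the arm can. A call with a number of a shift or a turn outside -1 to 1 is refused whole. A call with a gripper value outside its range is refused whole. "claw" is the opening, from 0 (shut) to 1 (fully open), set as the call begins (left out, the last holds). The fingers move at their own pace and stop on an object; "grip_force" is the grip in N (left out, the last holds). Time passes only in rows, so rows that repeat a pose let the fingers close, or fill a call up. It gives the time, the measured TCP pose, the force, the opening and the grip force at its end, in the units of the state.
- get_state(): the state, without advancing time (a new reading comes with each control period).
- grab_frame(name): name is "scene" or "top" or "wrist"; returns the picture (420x560x3 uint8, red, green, blue); there is no depth.
- calibration(name): a dict with "camera_matrix" (3x3 intrinsics, pixels), "k1" (the pictures are not rectified: a ray, as slopes to the right and down, at radius r is drawn at 1 + k1 r^2 times it, then the intrinsics apply), "extrinsics" (4x4, takes a point from camera to world coordinates). Camera axes: x right, y down, z forward; pixel columns grow to the right and rows downward; lengths in m; the calibration is good to about 2 mm. A picture is of the moment at which its call begins: read the wrist's pose just before it. calibration takes no time and is no camera call; for the wrist camera it gives the pose at the moment of the call.
- job_done(): hands the job in; it is judged then, once.
Trained networks look in the newest picture that a camera, given by its name, has taken for a name from the list of things; names that differ only in an ending like _2 or _b are one class to them, and where a whole thing is asked for, a point or a joint stands for the part that bears it (a point fixed in the world has none). Each returns a list of dicts, best first, with "score" (0 to 1); they miss things now and then, are a little off and sometimes report something else, mostly with a low value. They report only what shows in the picture. A call takes as long as a camera call.
- boxes_of(query, camera): "rect" ([left, top, right, bottom] in pixels, round what is visible of it).
- regions_of(query, camera): "region" (420x560 bool, what is visible of it) and "rect" ([left, top, right, bottom] in pixels, round what is visible of it).
- spot_point(query, camera): "uv" ([column, row] in pixels: a listed point, or the origin of a listed thing).
The state is a dict: "t": time; "q": joint angles; "qd": joint speeds; "joint_efforts": joint torques, N m; "eef_pos": TCP position; "ee_rot": TCP orientation; "force": force on the tool from outside, world axes, zero at the start; "moment": the same for the moment, N m; "width": finger opening in m; "gripper_force": force on a finger pad.
Only numpy, scipy, OpenCV 4.12 (cv2) and the standard library are available. Lean on these libraries where they do the work, as an engineer would, in place of code of your own. Each camera call takes 0.05 s, during which the arm holds its last target. There are 200 camera calls.

## Working session

There is one attempt and no reset: what is moved stays moved. The work goes in short steps, Python scripts to look and compute and a tool call to move; the robot and the scene stay as the last step left them, time stands still between calls to the robot, and variables do not carry over. Pictures are saved under pics/ and viewed, at most 10 in all, crops included, and the job is handed in when it is done.

Besides the shell and the picture viewer there is one more tool, called after ">>>" in YAML: its name, and indented under it one key for each argument. arm_command: Moves the arm, as the interface text tells. Shift numbers are shares of 25 cm and turn numbers shares of 180 degrees, none past 1 either way. Its arguments: {"type":"object","properties":{"commands":{"type":"array"},"claw":{"type":"number"},"grip_force":{"type":"number"}},"required":["commands"]}

```bash
mkdir -p pics
cat > h.py <<'E'
import numpy as np, cv2
from station import *
def ray(cal,uv):
    K=np.array(cal["camera_matrix"]);k=cal["k1"];E=np.array(cal["extrinsics"])
    d=np.array([(uv[0]-K[0,2])/K[0,0],(uv[1]-K[1,2])/K[1,1]]);s=d.copy()
    for _ in range(20): s=d/(1+k*(s@s))
    v=E[:3,:3]@np.array([s[0],s[1],1]);return E[:3,3],v/np.linalg.norm(v)
def atz(cal,uv,z):
    o,v=ray(cal,uv);return o+v*(z-o[2])/v[2]
def tri(rs):
    A=np.zeros((3,3));b=np.zeros(3)
    for o,v in rs:
        P=np.eye(3)-np.outer(v,v);A+=P;b+=P@o
    return np.linalg.solve(A,b)
def proj(cal,p):
    K=np.array(cal["camera_matrix"]);E=np.array(cal["extrinsics"])
    c=E[:3,:3].T@(np.array(p)-E[:3,3]);s=c[:2]/c[2];s=s*(1+cal["k1"]*(s@s))
    return K[:2,:2]@s+K[:2,2]
def save(n,f): cv2.imwrite("pics/"+n+".png",f[:,:,::-1])
E
python3 - <<'E'
from h import *
np.set_printoptions(precision=4,suppress=True)
s=get_state();print(s["t"],s["eef_pos"],s["ee_rot"],s["width"])
fs=[]
for c in["top","scene"]:
    f=grab_frame(c);fs.append(f)
    cal=calibration(c);print(c,cal["extrinsics"])
    for n,z in [("green_centre",.015),("fence",.02),("stop",.02),("bed",.004),("blue",0),("loupe",0),("brush",0),("cutters",0),("pliers",0),("file",0),("tin",0)]:
        r=spot_point(n,c)[:2]
        print(n,[(np.round(x["score"],2),np.round(x["uv"],1),atz(cal,x["uv"],z)) for x in r])
save("a",np.vstack([cv2.resize(f,(400,300)) for f in fs])); save("top",fs[0]); save("scene",fs[1])
E
```

```text
0.0 [ 0.1849 -0.6486  0.2256] [ 3.1399 -0.0001 -2.8639] 0.08759124126232232
top [[ 0.0284 -0.9923  0.1205  0.4058]
 [-0.9996 -0.0283  0.0022 -0.0177]
 [ 0.0013 -0.1205 -0.9927  1.1503]
 [ 0.      0.      0.      1.    ]]
green_centre [(np.float64(0.68), array([184. , 243.6]), array([0.4403, 0.2327, 0.015 ]))]
fence [(np.float64(0.96), array([318.1, 194.9]), array([ 0.5814, -0.1231,  0.02  ]))]
stop [(np.float64(0.74), array([126.9, 157.4]), array([0.6696, 0.3993, 0.02  ])), (np.float64(0.68), array([295.2, 188. ]), array([ 0.5986, -0.0608,  0.02  ]))]
bed []
blue [(np.float64(0.64), array([190.7, 191.4]), array([0.5842, 0.2256, 0.    ]))]
loupe [(np.float64(0.48), array([409.4, 234.7]), array([ 0.4823, -0.3743,  0.    ]))]
brush [(np.float64(0.62), array([247.3, 129.2]), array([0.7649, 0.0765, 0.    ])), (np.float64(0.58), array([126.7, 156.8]), array([0.676 , 0.4074, 0.    ]))]
cutters [(np.float64(0.75), array([426.3, 203.4]), array([ 0.5694, -0.4212,  0.    ])), (np.float64(0.7), array([251.5, 128.9]), array([0.7662, 0.0648, 0.    ]))]
pliers [(np.float64(0.8), array([351.3, 137. 
[... 749 characters left out ...]
ray([ 0.5972,  0.2331, -0.    ]))]
loupe [(np.float64(0.6), array([230.3, 126.1]), array([ 0.4662, -0.3811,  0.    ])), (np.float64(0.18), array([191.5, 129.6]), array([ 0.5693, -0.4339,  0.    ]))]
brush [(np.float64(0.73), array([216.7, 303.3]), array([0.7661, 0.0772, 0.    ]))]
cutters [(np.float64(0.73), array([193.7, 129.7]), array([ 0.564 , -0.4298,  0.    ]))]
pliers [(np.float64(0.95), array([172. , 212.6]), array([ 0.7445, -0.2022,  0.    ]))]
file [(np.float64(0.44), array([292.3, 125. ]), array([ 0.3099, -0.2817,  0.    ]))]
tin [(np.float64(0.6), array([246.2, 219.2]), array([ 0.5933, -0.0776,  0.    ])), (np.float64(0.58), array([336.6, 411.1]), array([0.6755, 0.412 , 0.    ]))]
```

View pics/top.png

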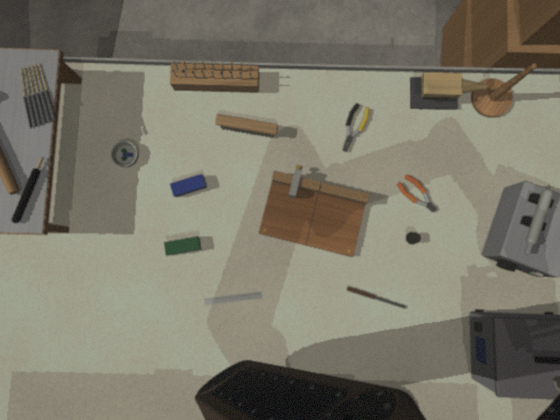

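View pics/scene.png

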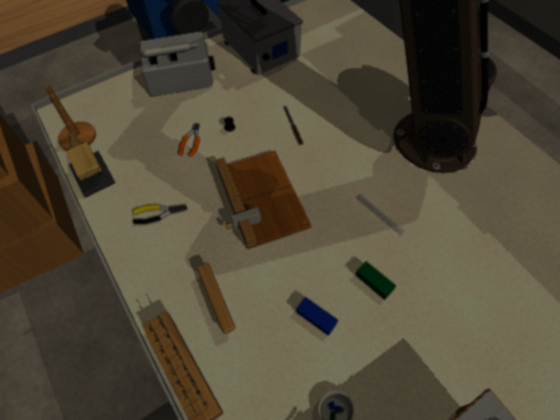

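The top view shows the green blank at (182,246), blue at (188,185), and the board with the slot foot at (318,195) and the stop at (296,182). The scene view agrees. The "tin" and second "stop" hits at other places are false.

```bash
cat >> h.py <<'E'
def go(p,yaw=None):
    s=get_state();e=s["ee_rot"];y0=e[2]
    from scipy.spatial.transform import Rotation as R
    M=R.from_euler("xyz",e).as_matrix()
    d=M.T@(np.array(p)-s["eef_pos"])/.25
    tw=0 if yaw is None else -((yaw-y0+np.pi)%(2*np.pi)-np.pi)/np.pi
    print("tx,ty,tz,twist",np.round(d,4),round(tw,4))
np.set_printoptions(precision=4,suppress=True)
E
python3 - <<'E'
from h import *
print(calibration("wrist"))
go([.50,-.12,.30],-1.8);go([.44,.23,.28],-1.571)
E
```

```text
{'camera_matrix': array([[314.6049,   0.    , 278.5972],
       [  0.    , 314.6049, 210.3878],
       [  0.    ,   0.    ,   1.    ]]), 'k1': 0.023995392494397756, 'extrinsics': array([[-0.2747,  0.9216,  0.2743,  0.1109],
       [ 0.9615,  0.2631,  0.0787, -0.6708],
       [ 0.0004,  0.2853, -0.9584,  0.3838],
       [ 0.    ,  0.    ,  0.    ,  1.    ]])}
tx,ty,tz,twist [-1.7918  1.6899 -0.2938] -0.3386
tx,ty,tz,twist [-1.945   3.102  -0.2138] -0.4115
```

>>> arm_command:
  commands:
    - {"tx":-0.11,"ty":0.11,"tz":-0.1,"twist":-0.04}
    - {"tx":-0.24,"ty":0.23,"tz":-0.2,"twist":-0.08}
    - {"tx":-0.36,"ty":0.35,"tz":-0.29,"twist":-0.12}
    - {"tx":-0.48,"ty":0.47,"tz":-0.29,"twist":-0.16}
    - {"tx":-0.6,"ty":0.59,"tz":-0.29,"twist":-0.2}
    - {"tx":-0.72,"ty":0.7,"tz":-0.29,"twist":-0.24}
    - {"tx":-0.82,"ty":0.78,"tz":-0.29,"twist":-0.27}
    - {"tx":-0.9,"ty":0.85,"tz":-0.29,"twist":-0.3}

```text
t: 1.87
eef_pos: [0.3439, -0.381, 0.2997]
ee_rot: [-3.14, -0.0, -1.916]
force: [1.1, -0.4, 0.6]
width: 0.0877
gripper_force: 0.0
```

Run:
```python
from h import *
go([.50,-.12,.30],-1.8)
```

```text
tx,ty,tz,twist [-1.1936 -0.2341 -0.0009] -0.0369
```

>>> arm_command:
  commands:
    - {"tx":-0.15,"ty":-0.03,"twist":-0.01}
    - {"tx":-0.3,"ty":-0.07,"twist":-0.02}
    - {"tx":-0.45,"ty":-0.1,"twist":-0.037}
    - {"tx":-0.6,"ty":-0.13,"twist":-0.037}
    - {"tx":-0.75,"ty":-0.16,"twist":-0.037}
    - {"tx":-0.9,"ty":-0.2,"twist":-0.037}
    - {"tx":-1,"ty":-0.23,"twist":-0.037}
    - {"tx":-1,"ty":-0.23,"twist":-0.037}

```text
invalid input
```

Run:
```python
from h import *
cal=calibration("wrist");f=grab_frame("wrist");save("w1",f);print(get_state()["eef_pos"],get_state()["ee_rot"])
for n,z in [("fence",.02),("stop",.02),("bed",.004)]:
    for x in spot_point(n,"wrist")[:2]: print(n,x["score"],x["uv"],atz(cal,x["uv"],z))
np.save("cal1.npy",cal,allow_pickle=True)
go([.44,.17,.28],-1.571)
```

```text
[ 0.3465 -0.3777  0.2998] [-3.1389  0.0013 -1.9073]
fence 0.68 [195.7, 366.0] [ 0.5863 -0.1214  0.02  ]
fence 0.52 [228.7, 355.9] [ 0.5264 -0.1213  0.02  ]
bed 0.75 [231.7, 353.5] [ 0.5273 -0.112   0.004 ]
tx,ty,tz,twist [-2.2075  0.3927  0.0774] -0.1108
```

View pics/w1.png

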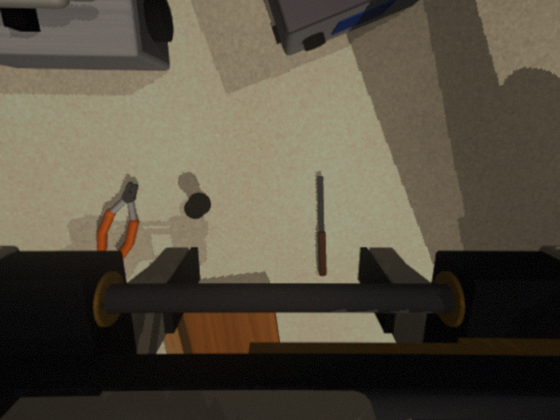

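The wrist picture shows the file (320,220), loupe (197,205) and cutters (118,220). The gripper hides everything below row 250, so the board must be brought into the upper half.

Run:
```python
from h import *
go([.50,-.06,.30],-1.8)
```

```text
tx,ty,tz,twist [-1.4247 -0.147  -0.002 ] -0.0379
```

>>> arm_command:
  commands:
    - {"tx":-0.15,"ty":-0.03,"tz":0,"twist":-0.01}
    - {"tx":-0.3,"ty":-0.07,"tz":0,"twist":-0.02}
    - {"tx":-0.45,"ty":-0.1,"tz":0,"twist":-0.037}
    - {"tx":-0.6,"ty":-0.13,"tz":0,"twist":-0.037}
    - {"tx":-0.75,"ty":-0.16,"tz":0,"twist":-0.037}
    - {"tx":-0.9,"ty":-0.2,"tz":0,"twist":-0.037}
    - {"tx":-1,"ty":-0.23,"tz":0,"twist":-0.037}
    - {"tx":-1,"ty":-0.23,"tz":0,"twist":-0.037}

```text
t: 2.73
eef_pos: [0.4853, -0.1661, 0.2986]
ee_rot: [3.141, 0.0, -1.804]
force: [0.6, -0.8, -0.1]
width: 0.0876
gripper_force: 0.0
```

Run:
```python
from h import *
go([.50,-.05,.30],-1.8)
```

```text
tx,ty,tz,twist [-0.4655  0.0502 -0.0056] -0.0014
```

>>> arm_command:
  commands:
    - {"tx":-0.13,"ty":0.02,"tz":0,"twist":0}
    - {"tx":-0.26,"ty":0.03,"tz":0,"twist":0}
    - {"tx":-0.39,"ty":0.05,"tz":0,"twist":0}
    - {"tx":-0.46,"ty":0.05,"tz":0,"twist":0}
    - {"tx":-0.46,"ty":0.05,"tz":0,"twist":0}
    - {"tx":-0.46,"ty":0.05,"tz":0,"twist":0}
    - {"tx":-0.46,"ty":0.05,"tz":0,"twist":0}
    - {"tx":-0.46,"ty":0.05,"tz":0,"twist":0}

```text
t: 3.4
eef_pos: [0.4974, -0.0545, 0.299]
ee_rot: [3.141, -0.0, -1.807]
force: [-0.3, 0.9, -0.2]
width: 0.0878
gripper_force: 0.0
```

Run:
```python
from h import *
cal=calibration("wrist");f=grab_frame("wrist");save("w2",f);print(get_state()["eef_pos"],get_state()["ee_rot"])
for n,z in [("fence",.02),("stop",.02),("bed",.004)]:
    for x in spot_point(n,"wrist")[:2]: print(n,x["score"],x["uv"],atz(cal,x["uv"],z))
np.save("cal2.npy",cal,allow_pickle=True)
go([.44,.18,.28],-1.571)
```

```text
[ 0.4974 -0.0544  0.299 ] [ 3.1414 -0.0002 -1.8071]
fence 0.79 [204.3, 143.5] [ 0.5857 -0.1195  0.02  ]
fence 0.48 [134.5, 289.6] [0.7574 0.0687 0.02  ]
stop 0.58 [204.3, 187.0] [ 0.6038 -0.0619  0.02  ]
bed 0.73 [78.2, 106.3] [ 0.7399 -0.205   0.004 ]
bed 0.67 [249.1, 140.5] [ 0.5272 -0.1085  0.004 ]
tx,ty,tz,twist [-0.8564  0.4421  0.0763] -0.0749
```

View pics/w2.png

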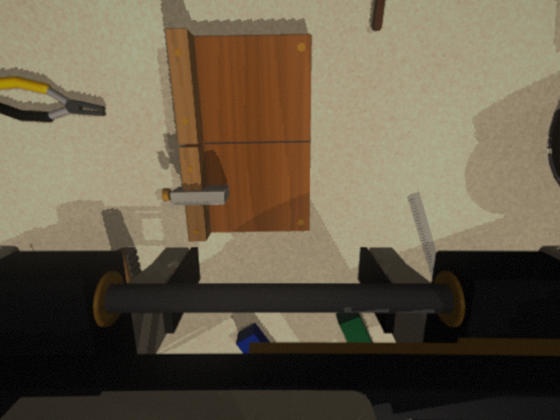

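The wrist picture shows the bed's front corners at (311,34) and (309,231), the slot line from (204,143) to (310,141), and the stop's jaw near (205,195).

Run:
```python
from h import *
cal=np.load("cal2.npy",allow_pickle=True).item()
a,b,c,d=[atz(cal,u,.02) for u in [(310.5,34),(309.5,231.5),(204.5,143.5),(309.5,141.5)]]
print("corners",a,b,"slot",c,d,"len",np.linalg.norm(a-b),np.linalg.norm(c-d))
e=b-a;print("yaw edge",np.arctan2(-e[0],e[1]),"slot",np.arctan2(c[1]-d[1],c[0]-d[0]))
ft=calibration("top");fs=calibration("scene")
R=[ray(cal,(204.3,143.5)),ray(ft,(318.1,194.9)),ray(fs,(239.4,199.1))]
print("tri fence",tri(R),tri(R[:2]))
R=[ray(cal,(204.3,187)),ray(ft,(295.2,188)),ray(fs,(247.1,220.2))];print("tri stop",tri(R))
for th in [-.22,-.235,-.25]:
    o=np.array([.5837,-.1205,.02]);X=np.array([np.cos(th),np.sin(th),0]);Y=np.array([-X[1],X[0],0])
    print(th,[np.round(proj(cal,o+X*p[0]+Y*p[1]+[0,0,p[2]]),1) for p in [(-.145,-.13,0),(-.145,.13,0),(0,0,0),(-.145,0,0),(0,.051,0),(-.03,.051,.042),(0,-.128,.034)]])
im=cv2.imread("pics/w2.png")[20:250,150:330];cv2.imwrite("pics/w2c.png",cv2.resize(im,None,fx=2.6,fy=2.6,interpolation=cv2.INTER_CUBIC))
```

```text
corners [ 0.4186 -0.2151  0.02  ] [0.473  0.0384 0.02  ] slot [ 0.5854 -0.1194  0.02  ] [ 0.4462 -0.0888  0.02  ] len 0.2592485850449285 0.1425508433453124
yaw edge -0.21147680699477103 slot -0.21640133563563055
tri fence [ 0.5825 -0.1214  0.0297] [ 0.5762 -0.12    0.0572]
tri stop [ 0.5997 -0.0613  0.0245]
-0.22 [array([314.2,  32.4]), array([311.1, 230.9]), array([205.5, 142.4]), array([312.4, 140.8]), array([208.5, 179.5]), array([225. , 185.5]), array([189. ,  28.7])]
-0.235 [array([315.7,  34.3]), array([309.7, 232.3]), array([205.5, 142.4]), array([312.4, 142.4]), array([208. , 179.5]), array([224.4, 185.8]), array([190.7,  28.7])]
-0.25 [array([317.2,  36.4]), array([308.3, 233.7]), array([205.5, 142.4]), array([312.3, 144. ]), array([207.4, 179.5]), array([223.9, 186.2]), array([192.4,  28.7])]
```

View pics/w2c.png

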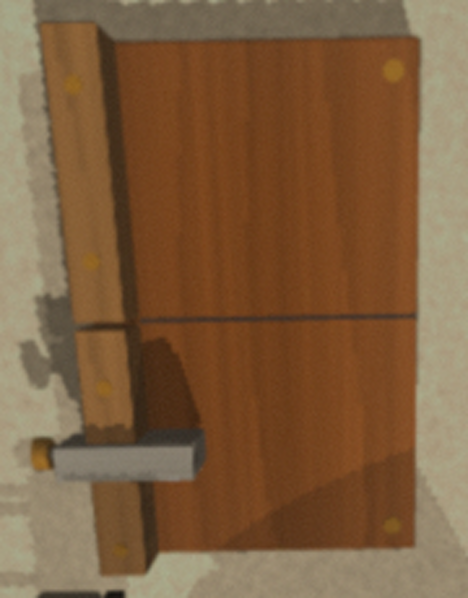

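>>> arm_command:
  commands:
    - {"tx":-0.1,"ty":0.05,"tz":0,"twist":-0.01}
    - {"tx":-0.23,"ty":0.12,"tz":0,"twist":-0.02}
    - {"tx":-0.37,"ty":0.19,"tz":0,"twist":-0.04}
    - {"tx":-0.51,"ty":0.26,"tz":0,"twist":-0.06}
    - {"tx":-0.65,"ty":0.33,"tz":0,"twist":-0.075}
    - {"tx":-0.78,"ty":0.4,"tz":0,"twist":-0.075}
    - {"tx":-0.9,"ty":0.44,"tz":0,"twist":-0.075}
    - {"tx":-1,"ty":0.44,"tz":0,"twist":-0.075}

```text
t: 4.27
eef_pos: [0.4474, 0.2174, 0.2997]
ee_rot: [-3.141, 0.001, -1.568]
force: [0.6, 0.4, 0.8]
width: 0.0878
gripper_force: 0.0
```

The crop shows the foot of the fence front from about (195,36) through the slot at (205,142) to (211,231). The jaw's top front corner is at (228,185).

Run:
```python
from h import *
from scipy.optimize import least_squares
cal=np.load("cal2.npy",allow_pickle=True).item()
P=[(-.145,-.13,0),(-.145,.13,0),(0,0,0),(-.145,0,0),(0,-.13,0),(0,.13,0),(-.03,.051,.042)]
U=[(310.8,35),(309.2,230.7),(204.8,142.5),(310,141.5),(194.8,36),(210.8,231.5),(228,185.4)]
def T(v,p):
    X=np.array([np.cos(v[2]),np.sin(v[2]),0]);Y=np.array([-X[1],X[0],0]);return np.array([v[0],v[1],v[3]])+X*p[0]+Y*p[1]+[0,0,p[2]]
for z in (None,.02):
    f=lambda v:np.ravel([proj(cal,T([*v[:3],z or v[3]],p))-u for p,u in zip(P,U)])
    r=least_squares(f,[.584,-.12,-.215,.02]);print(r.x,np.round(r.fun,1))
s=get_state();cal=calibration("wrist");print(s["eef_pos"],s["ee_rot"])
f=grab_frame("wrist");save("w3",f);np.save("cal3.npy",cal,allow_pickle=True)
for x in spot_point("green_centre","wrist")[:2]: print(x["score"],x["uv"],atz(cal,x["uv"],.015))
for x in regions_of("green_centre","wrist")[:2]:
    c=max(cv2.findContours(x["region"].astype(np.uint8),0,1)[0],key=cv2.contourArea);print(x["score"],x["rect"],cv2.minAreaRect(c))
go([.44,.33,.28],-1.571)
```

```text
[ 0.5862 -0.1197 -0.2176  0.0137] [ 0.8 -0.5  0.2 -0.7  0.2  0.5  0.3 -0.4  0.9  0.7  1.6  0.2 -3.8 -0. ]
[ 0.5856 -0.1198 -0.2178  0.02  ] [ 1.7 -1.9  0.9  0.7 -0.5  0.8  1.1 -0.1  0.  -0.7  1.1  1.6 -4.2  0.9]
[0.4474 0.2174 0.2997] [-3.1408  0.0013 -1.5681]
0.68 [284.9, 189.2] [0.4386 0.2399 0.015 ]
0.9 [264.9, 156.0, 307.9, 221.0] ((287.3077087402344, 188.0384521484375), (66.87560272216797, 27.652376174926758), 78.69007110595703)
tx,ty,tz,twist [-0.4531  0.033   0.0744] 0.0011
```

```bash
cat >> h.py <<'E'
def fitbox(views,v0,z0=None):
    "views: (cal,mask); box pose x,y,yaw,(z) by silhouette overlap"
    from scipy.optimize import minimize
    C=np.array([(a,b,c) for a in(-.018,.018) for b in(-.045,.045) for c in(0,.03)])
    def cost(v):
        z=z0 if z0 is not None else v[3]
        X=np.array([np.cos(v[2]),np.sin(v[2]),0]);Y=np.array([-X[1],X[0],0]);t=0
        for cal,m in views:
            u=np.array([proj(cal,np.array([v[0],v[1],z])+X*p[0]+Y*p[1]+[0,0,p[2]]) for p in C])
            h=cv2.convexHull(np.float32(u));g=np.zeros(m.shape,np.uint8)
            cv2.fillConvexPoly(g,np.int32(np.round(h*16)),255,cv2.LINE_AA,4);g=g/255.
            t+=np.abs(g-m).sum()/m.sum()
        return t/len(views)
    n=4 if z0 is None else 3
    S=np.array(v0)[:n]+np.vstack([np.zeros(n),np.diag([.01,.01,.15,.01][:n])])
    r=minimize(cost,v0[:n],method="Nelder-Mead",options=dict(initial_simplex=S,xatol=1e-5,fatol=1e-5));return r.x,r.fun
E
python3 - <<'E'
from h import *
w=np.load("cal3.npy",allow_pickle=True).item()
V=[]
grab_frame("top");grab_frame("scene")
for n in("wrist","top","scene"):
    r=regions_of("green_centre",n)
    if r: V.append((w if n=="wrist" else calibration(n),r[0]["region"].astype(float)));print(n,r[0]["score"],r[0]["rect"])
v0=[.44,.238,.15,0.]
for z in(None,0.): print("wrist",fitbox(V[:1],v0,z),"all",fitbox(V,v0,z))
E
```

```text
wrist 0.9 [264.9, 156.0, 307.9, 221.0]
top 0.85 [168.0, 236.3, 201.0, 252.5]
scene 0.98 [357.7, 265.4, 396.4, 298.7]
wrist (array([ 0.4349,  0.239 ,  0.2117, -0.0041]), np.float64(0.043616410528175234)) all (array([0.4352, 0.2375, 0.2074, 0.002 ]), np.float64(0.15085446964757057))
wrist (array([0.435 , 0.2382, 0.2119]), np.float64(0.049971294824236)) all (array([0.4351, 0.2381, 0.2148]), np.float64(0.15248399088994588))
```

Run:
```python
from h import *
go([.435,.238,.10],-1.36);go([.435,.238,.006],-1.36)
```

```text
tx,ty,tz,twist [-0.0938  0.0548  0.7968] -0.0671
tx,ty,tz,twist [-0.0938  0.0548  1.1728] -0.0671
```

>>> arm_command:
  commands:
    - {"tx":-0.05,"ty":0.03,"tz":0.1,"twist":-0.034}
    - {"tx":-0.094,"ty":0.055,"tz":0.24,"twist":-0.067}
    - {"tx":-0.094,"ty":0.055,"tz":0.38,"twist":-0.067}
    - {"tx":-0.094,"ty":0.055,"tz":0.52,"twist":-0.067}
    - {"tx":-0.094,"ty":0.055,"tz":0.65,"twist":-0.067}
    - {"tx":-0.094,"ty":0.055,"tz":0.75,"twist":-0.067}
    - {"tx":-0.094,"ty":0.055,"tz":0.8,"twist":-0.067}
    - {"tx":-0.094,"ty":0.055,"tz":0.8,"twist":-0.067}

```text
t: 5.33
eef_pos: [0.4335, 0.2367, 0.0963]
ee_rot: [3.137, -0.003, -1.361]
force: [-0.1, 0.6, -0.3]
width: 0.0872
gripper_force: 0.0
```

Run:
```python
from h import *
go([.435,.238,.006],-1.36)
```

```text
tx,ty,tz,twist [-0.005  -0.0084  0.3613] -0.0002
```

>>> arm_command:
  commands:
    - {"tx":-0.005,"ty":-0.007,"tz":0.08,"twist":0}
    - {"tx":-0.005,"ty":-0.007,"tz":0.17,"twist":0}
    - {"tx":-0.005,"ty":-0.007,"tz":0.25,"twist":0}
    - {"tx":-0.005,"ty":-0.007,"tz":0.31,"twist":0}
    - {"tx":-0.005,"ty":-0.007,"tz":0.35,"twist":0}
    - {"tx":-0.005,"ty":-0.007,"tz":0.36,"twist":0}
    - {"tx":-0.005,"ty":-0.007,"tz":0.36,"twist":0}
    - {"tx":-0.005,"ty":-0.007,"tz":0.36,"twist":0}

```text
t: 6.0
eef_pos: [0.437, 0.241, 0.0102]
ee_rot: [-3.14, 0.001, -1.359]
force: [-0.3, 0.6, -0.1]
width: 0.0874
gripper_force: 0.0
```

>>> arm_command:
  commands:
    - {"tx":0,"ty":0,"tz":0,"twist":0}
    - {"tx":0,"ty":0,"tz":0,"twist":0}
    - {"tx":0,"ty":0,"tz":0,"twist":0}
    - {"tx":0,"ty":0,"tz":0,"twist":0}
    - {"tx":0,"ty":0,"tz":0,"twist":0}
    - {"tx":0,"ty":0,"tz":0,"twist":0}
    - {"tx":0,"ty":0,"tz":0,"twist":0}
    - {"tx":0,"ty":0,"tz":0,"twist":0}
  claw: 0
  grip_force: 20

```text
t: 6.67
eef_pos: [0.4363, 0.2405, 0.0091]
ee_rot: [3.142, -0.0, -1.359]
force: [0.9, -0.1, 0.0]
width: 0.04
gripper_force: 0.0
```

>>> arm_command:
  commands:
    - {"tx":0,"ty":0,"tz":0,"twist":0}
    - {"tx":0,"ty":0,"tz":0,"twist":0}
    - {"tx":0,"ty":0,"tz":0,"twist":0}
    - {"tx":0,"ty":0,"tz":0,"twist":0}
    - {"tx":0,"ty":0,"tz":0,"twist":0}
    - {"tx":0,"ty":0,"tz":0,"twist":0}
    - {"tx":0,"ty":0,"tz":0,"twist":0}
    - {"tx":0,"ty":0,"tz":0,"twist":0}

```text
t: 7.33
eef_pos: [0.4363, 0.2405, 0.009]
ee_rot: [-3.142, -0.0, -1.359]
force: [-0.4, 0.4, -1.4]
width: 0.0357
gripper_force: 20.0
```

```bash
cat >> h.py <<'E'
FO=np.array([.5857,-.1198,.02]);FY=-.2177
def F(x,y,z):
    X=np.array([np.cos(FY),np.sin(FY),0]);Y=np.array([-X[1],X[0],0]);return FO+X*x+Y*y+[0,0,z]
def inF(p):
    d=np.array(p)-FO;c,s=np.cos(FY),np.sin(FY);return np.array([c*d[0]+s*d[1],-s*d[0]+c*d[1],d[2]])
E
python3 - <<'E'
from h import *
s=get_state();print(s["eef_pos"],s["width"],s["gripper_force"],F(-.08,-.004,.09))
go(F(-.08,-.004,.09),-1.571+FY)
E
```

```text
[0.4363 0.2405 0.009 ] 0.03569316965764512 19.999975562095642 [ 0.5067 -0.1064  0.11  ]
tx,ty,tz,twist [ 1.4161  0.0164 -0.404 ] 0.1368
```

>>> arm_command:
  commands:
    - {"tx":0,"ty":0,"tz":-0.08,"twist":0}
    - {"tx":0,"ty":0,"tz":-0.2,"twist":0}
    - {"tx":0.06,"ty":0,"tz":-0.3,"twist":0.01}
    - {"tx":0.18,"ty":0,"tz":-0.38,"twist":0.03}
    - {"tx":0.32,"ty":0.005,"tz":-0.4,"twist":0.06}
    - {"tx":0.46,"ty":0.01,"tz":-0.4,"twist":0.09}
    - {"tx":0.6,"ty":0.015,"tz":-0.4,"twist":0.12}
    - {"tx":0.72,"ty":0.016,"tz":-0.4,"twist":0.137}

```text
t: 8.0
eef_pos: [0.4701, 0.0619, 0.1094]
ee_rot: [-3.141, 0.001, -1.795]
force: [0.7, 0.8, -1.5]
width: 0.0358
gripper_force: 20.0
```

Run:
```python
from h import *
s=get_state();print(s["width"],s["gripper_force"])
go(F(-.08,-.004,.09),-1.571+FY)
```

```text
0.03579492779266178 19.99957501888275
tx,ty,tz,twist [ 0.6241 -0.2924 -0.0026] -0.0019
```

>>> arm_command:
  commands:
    - {"tx":0.12,"ty":-0.06,"tz":0,"twist":0}
    - {"tx":0.25,"ty":-0.12,"tz":0,"twist":0}
    - {"tx":0.37,"ty":-0.18,"tz":0,"twist":0}
    - {"tx":0.48,"ty":-0.23,"tz":0,"twist":0}
    - {"tx":0.56,"ty":-0.27,"tz":0,"twist":0}
    - {"tx":0.61,"ty":-0.29,"tz":0,"twist":0}
    - {"tx":0.61,"ty":-0.29,"tz":0,"twist":0}
    - {"tx":0.61,"ty":-0.29,"tz":0,"twist":0}

```text
t: 8.67
eef_pos: [0.5077, -0.1015, 0.1088]
ee_rot: [3.141, -0.0, -1.791]
force: [-0.1, 0.1, -1.5]
width: 0.0361
gripper_force: 20.0
```

Run:
```python
from h import *
s=get_state();print(inF(s["eef_pos"]))
go(F(-.08,-.004,.0095),-1.571+FY)
```

```text
[-0.0801  0.001   0.0888]
tx,ty,tz,twist [ 0.0201 -0.0006  0.3171] -0.0009
```

>>> arm_command:
  commands:
    - {"tx":0.02,"ty":0,"tz":0.06,"twist":0}
    - {"tx":0.02,"ty":0,"tz":0.12,"twist":0}
    - {"tx":0.02,"ty":0,"tz":0.18,"twist":0}
    - {"tx":0.02,"ty":0,"tz":0.23,"twist":0}
    - {"tx":0.02,"ty":0,"tz":0.27,"twist":0}
    - {"tx":0.02,"ty":0,"tz":0.295,"twist":0}
    - {"tx":0.02,"ty":0,"tz":0.305,"twist":0}
    - {"tx":0.02,"ty":0,"tz":0.31,"twist":0}

```text
t: 9.33
eef_pos: [0.5069, -0.1054, 0.0314]
ee_rot: [3.141, -0.0, -1.789]
force: [-0.5, -0.6, -0.9]
width: 0.036
gripper_force: 20.0
```

>>> arm_command:
  commands:
    - {"tx":0,"ty":0,"tz":0.001,"twist":0}
    - {"tx":0,"ty":0,"tz":0.002,"twist":0}
    - {"tx":0,"ty":0,"tz":0.003,"twist":0}
    - {"tx":0,"ty":0,"tz":0.004,"twist":0}
    - {"tx":0,"ty":0,"tz":0.005,"twist":0}
    - {"tx":0,"ty":0,"tz":0.006,"twist":0}
    - {"tx":0,"ty":0,"tz":0.006,"twist":0}
    - {"tx":0,"ty":0,"tz":0.006,"twist":0}

```text
t: 10.0
eef_pos: [0.5068, -0.1058, 0.0301]
ee_rot: [-3.142, 0.0, -1.789]
force: [-0.2, 0.6, -1.5]
width: 0.0359
gripper_force: 20.0
```

Still carried (−1.5 N); feel further down.

>>> arm_command:
  commands:
    - {"tx":0,"ty":0,"tz":0.002,"twist":0}
    - {"tx":0,"ty":0,"tz":0.003,"twist":0}
    - {"tx":0,"ty":0,"tz":0.005,"twist":0}
    - {"tx":0,"ty":0,"tz":0.006,"twist":0}
    - {"tx":0,"ty":0,"tz":0.007,"twist":0}
    - {"tx":0,"ty":0,"tz":0.008,"twist":0}
    - {"tx":0,"ty":0,"tz":0.008,"twist":0}
    - {"tx":0,"ty":0,"tz":0.008,"twist":0}

```text
t: 10.67
eef_pos: [0.5069, -0.1058, 0.029]
ee_rot: [-3.141, -0.0, -1.789]
force: [-4.6, 1.1, 11.1]
width: 0.036
gripper_force: 20.0
```

>>> arm_command:
  commands:
    - {"tx":0,"ty":0,"tz":0,"twist":0}
    - {"tx":0,"ty":0,"tz":-0.003,"twist":0}
    - {"tx":0,"ty":0,"tz":-0.004,"twist":0}
    - {"tx":0,"ty":0,"tz":-0.004,"twist":0}
    - {"tx":0,"ty":0,"tz":-0.004,"twist":0}
    - {"tx":0,"ty":0,"tz":-0.004,"twist":0}
    - {"tx":0,"ty":0,"tz":-0.004,"twist":0}
    - {"tx":0,"ty":0,"tz":-0.004,"twist":0}
  claw: 0.8

```text
t: 11.33
eef_pos: [0.5068, -0.1058, 0.029]
ee_rot: [3.141, -0.0, -1.789]
force: [0.1, -0.0, -0.5]
width: 0.0702
gripper_force: 0.0
```

>>> arm_command:
  commands:
    - {"tx":0,"ty":0,"tz":-0.05,"twist":0}
    - {"tx":0,"ty":0,"tz":-0.12,"twist":0}
    - {"tx":0,"ty":0,"tz":-0.2,"twist":0}
    - {"tx":0,"ty":0,"tz":-0.26,"twist":0}
    - {"tx":0,"ty":0,"tz":-0.3,"twist":0}
    - {"tx":0,"ty":0,"tz":-0.3,"twist":0}
    - {"tx":0,"ty":0,"tz":-0.3,"twist":0}
    - {"tx":0,"ty":0,"tz":-0.3,"twist":0}

```text
t: 12.0
eef_pos: [0.5062, -0.1057, 0.1032]
ee_rot: [3.14, -0.0, -1.79]
force: [-0.5, -0.2, -0.6]
width: 0.07
gripper_force: 0.0
```

Run:
```python
from h import *
V=[]
for n in("top","scene"):
    grab_frame(n);r=regions_of("green_centre",n)
    if r: V.append((calibration(n),r[0]["region"].astype(float)));print(n,r[0]["score"],r[0]["rect"])
p=F(-.08,-.004,0)
if V:
  v,c=fitbox(V,[p[0],p[1],FY],.02);print(inF([*v[:2],.02]),v[2]-FY,c)
s=get_state();print(s["width"],inF(s["eef_pos"]))
go(F(-.16,.0,.06),-1.571+FY)
```

```text
top 0.6 [216.1, 114.4, 273.6, 138.4]
scene 0.61 [259.1, 175.5, 281.1, 206.2]
[-0.0829 -0.0069  0.    ] -0.008157878630510595 0.903230201041429
0.07000364243561095 [-0.0805 -0.0035  0.0832]
tx,ty,tz,twist [-0.0137  0.3178  0.0933] -0.0002
```

>>> arm_command:
  commands:
    - {"tx":0,"ty":0.03,"tz":0,"twist":-0.03}
    - {"tx":0,"ty":0.08,"tz":0,"twist":-0.06}
    - {"tx":0,"ty":0.14,"tz":0,"twist":-0.1}
    - {"tx":0,"ty":0.2,"tz":0,"twist":-0.13}
    - {"tx":0,"ty":0.25,"tz":0,"twist":-0.17}
    - {"tx":0,"ty":0.27,"tz":0,"twist":-0.2}
    - {"tx":0,"ty":0.27,"tz":0,"twist":-0.23}
    - {"tx":0,"ty":0.27,"tz":0,"twist":-0.26}
  claw: 0.4

```text
t: 12.87
eef_pos: [0.4404, -0.0911, 0.1038]
ee_rot: [3.141, 0.0, -0.968]
force: [0.3, 0.4, 0.1]
width: 0.0353
gripper_force: 0.0
```

>>> arm_command:
  commands:
    - {"tx":0,"ty":0,"tz":0,"twist":-0.03}
    - {"tx":0,"ty":0,"tz":0,"twist":-0.06}
    - {"tx":0,"ty":0,"tz":0,"twist":-0.1}
    - {"tx":0,"ty":0,"tz":0,"twist":-0.13}
    - {"tx":0,"ty":0,"tz":0,"twist":-0.17}
    - {"tx":0,"ty":0,"tz":0,"twist":-0.2}
    - {"tx":0,"ty":0,"tz":0,"twist":-0.23}
    - {"tx":0,"ty":0,"tz":0,"twist":-0.24}

```text
t: 13.53
eef_pos: [0.4407, -0.0911, 0.1036]
ee_rot: [3.141, 0.001, -0.213]
force: [0.4, 0.3, 0.2]
width: 0.0349
gripper_force: 0.0
```

Run:
```python
from h import *
s=get_state();print(s["width"],inF(s["eef_pos"]))
go(F(-.145,-.0035,.008),FY)
cal=calibration("wrist");f=grab_frame("wrist");save("w4",f);np.save("cal4.npy",cal,allow_pickle=True)
r=regions_of("green_centre","wrist");V=[]
if r: V=[(cal,r[0]["region"].astype(float))];print(r[0]["score"],r[0]["rect"])
p=F(-.08,-.004,0)
if V:
  v,c=fitbox(V,[p[0],p[1],FY],.02);print(inF([*v[:2],.02]),v[2]-FY,c)
```

```text
0.034884987341652865 [-0.1478 -0.0033  0.0836]
tx,ty,tz,twist [0.0113 0.0006 0.3025] 0.0015
0.92 [208.5, 103.2, 354.8, 163.1]
[-0.0801 -0.0053  0.    ] -0.0029088749863370733 0.052061858255709546
```

View pics/w4.png

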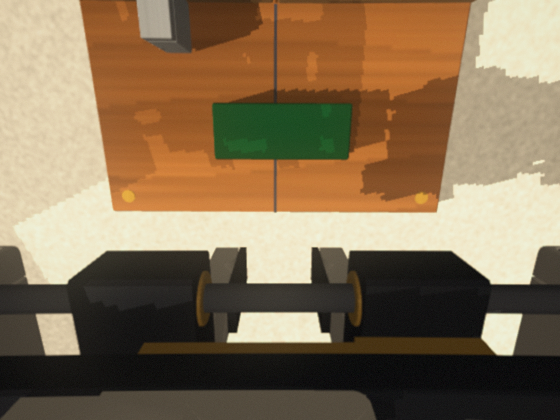

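The blank lies flat on the bed (208–355, 103–163), nearly parallel to the fence. The measured centre is at fence x −80 mm, y −5 mm. Next I lower the fingers and push it.

>>> arm_command:
  commands:
    - {"tx":0,"ty":0,"tz":0.06,"twist":0}
    - {"tx":0,"ty":0,"tz":0.13,"twist":0}
    - {"tx":0,"ty":0,"tz":0.2,"twist":0}
    - {"tx":0,"ty":0,"tz":0.25,"twist":0}
    - {"tx":0,"ty":0,"tz":0.28,"twist":0}
    - {"tx":0,"ty":0,"tz":0.295,"twist":0}
    - {"tx":0,"ty":0,"tz":0.295,"twist":0}
    - {"tx":0.04,"ty":0,"tz":0.295,"twist":0}

```text
t: 14.3
eef_pos: [0.4496, -0.0933, 0.0305]
ee_rot: [3.141, 0.001, -0.219]
force: [0.0, 0.3, -0.4]
width: 0.0354
gripper_force: 0.0
```

>>> arm_command:
  commands:
    - {"tx":0.04,"ty":0,"tz":0,"twist":0}
    - {"tx":0.08,"ty":0,"tz":0,"twist":0}
    - {"tx":0.11,"ty":0,"tz":0,"twist":0}
    - {"tx":0.13,"ty":0,"tz":0,"twist":0}
    - {"tx":0.15,"ty":0,"tz":0,"twist":0}
    - {"tx":0.17,"ty":0,"tz":0,"twist":0}
    - {"tx":0.19,"ty":0,"tz":0,"twist":0}
    - {"tx":0.21,"ty":0,"tz":0,"twist":0}

```text
t: 14.97
eef_pos: [0.5023, -0.1048, 0.0302]
ee_rot: [3.142, 0.0, -0.219]
force: [-1.2, -0.0, -0.1]
width: 0.0349
gripper_force: 0.2
```

Run:
```python
from h import *
s=get_state();print(s["width"],inF(s["eef_pos"]),s["force"])
go(F(-.05,-.0035,.008),FY)
```

```text
0.034875271010951926 [-0.0847 -0.0034  0.0102] [-1.1976 -0.0026 -0.0614]
tx,ty,tz,twist [0.1388 0.0004 0.009 ] -0.0003
```

>>> arm_command:
  commands:
    - {"tx":0.02,"ty":0,"tz":0,"twist":0}
    - {"tx":0.04,"ty":0,"tz":0,"twist":0}
    - {"tx":0.06,"ty":0,"tz":0,"twist":0}
    - {"tx":0.08,"ty":0,"tz":0,"twist":0}
    - {"tx":0.1,"ty":0,"tz":0,"twist":0}
    - {"tx":0.115,"ty":0,"tz":0,"twist":0}
    - {"tx":0.125,"ty":0,"tz":0,"twist":0}
    - {"tx":0.135,"ty":0,"tz":0,"twist":0}

```text
t: 15.63
eef_pos: [0.535, -0.1121, 0.0303]
ee_rot: [3.142, 0.0, -0.219]
force: [-1.8, 1.0, 1.0]
width: 0.035
gripper_force: 0.5
```

>>> arm_command:
  commands:
    - {"tx":0.003,"ty":0,"tz":0,"twist":0}
    - {"tx":0.006,"ty":0,"tz":0,"twist":0}
    - {"tx":0.009,"ty":0,"tz":0,"twist":0}
    - {"tx":0.012,"ty":0,"tz":0,"twist":0}
    - {"tx":0.014,"ty":0,"tz":0,"twist":0}
    - {"tx":0.016,"ty":0,"tz":0,"twist":0}
    - {"tx":0.018,"ty":0,"tz":0,"twist":0}
    - {"tx":0.018,"ty":0,"tz":0,"twist":0}

```text
t: 16.3
eef_pos: [0.5394, -0.113, 0.0303]
ee_rot: [-3.142, -0.0, -0.219]
force: [0.1, -0.4, -0.2]
width: 0.0351
gripper_force: 0.2
```

>>> arm_command:
  commands:
    - {"tx":0.003,"ty":0,"tz":0,"twist":0}
    - {"tx":0.006,"ty":0,"tz":0,"twist":0}
    - {"tx":0.008,"ty":0,"tz":0,"twist":0}
    - {"tx":0.01,"ty":0,"tz":0,"twist":0}
    - {"tx":0.012,"ty":0,"tz":0,"twist":0}
    - {"tx":0.012,"ty":0,"tz":0,"twist":0}
    - {"tx":0.012,"ty":0,"tz":0,"twist":0}
    - {"tx":0.012,"ty":0,"tz":0,"twist":0}

```text
t: 16.97
eef_pos: [0.5398, -0.1134, 0.03]
ee_rot: [3.141, 0.004, -0.219]
force: [-8.2, 4.8, 6.0]
width: 0.0354
gripper_force: 4.3
```

>>> arm_command:
  commands:
    - {"tx":-0.03,"ty":0,"tz":0,"twist":0}
    - {"tx":-0.08,"ty":0,"tz":-0.01,"twist":0}
    - {"tx":-0.12,"ty":0,"tz":-0.06,"twist":0}
    - {"tx":-0.16,"ty":0,"tz":-0.13,"twist":0}
    - {"tx":-0.2,"ty":0.04,"tz":-0.2,"twist":0}
    - {"tx":-0.25,"ty":0.1,"tz":-0.25,"twist":0}
    - {"tx":-0.28,"ty":0.14,"tz":-0.26,"twist":0}
    - {"tx":-0.28,"ty":0.14,"tz":-0.26,"twist":0}
  claw: 0.38

```text
t: 17.63
eef_pos: [0.4652, -0.1335, 0.0962]
ee_rot: [-3.141, -0.002, -0.22]
force: [-0.2, 0.2, -0.5]
width: 0.0331
gripper_force: 0.0
```

Run:
```python
from h import *
s=get_state();print(s["width"],inF(s["eef_pos"]))
cal=calibration("wrist");f=grab_frame("wrist");save("w5",f);np.save("cal5.npy",cal,allow_pickle=True)
r=regions_of("green_centre","wrist");V=[]
if r: V=[(cal,r[0]["region"].astype(float))];print(r[0]["score"],r[0]["rect"])
p=F(-.018,-.004,0)
if V:
  v,c=fitbox(V,[p[0],p[1],FY],.02);print(inF([*v[:2],.02]),v[2]-FY,c)
go(F(-.02,-.095,.065),FY)
```

```text
0.03310561653751557 [-0.1147 -0.0394  0.0762]
0.65 [139.8, 46.9, 299.8, 116.7]
[-0.0176 -0.0063  0.    ] -0.010133683888456313 0.04229204775199769
tx,ty,tz,twist [0.3751 0.2253 0.0414] -0.0005
```

View pics/w5.png

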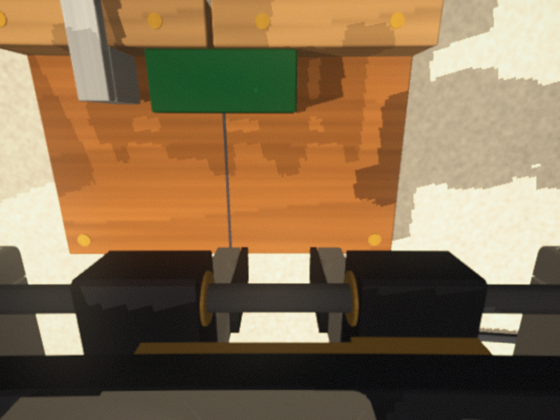

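The blank (147–298, 48–113) is flush with the fence, with about 12 mm left to the stop. Now the end push.

>>> arm_command:
  commands:
    - {"tx":0.03,"ty":0.05,"tz":0,"twist":0}
    - {"tx":0.1,"ty":0.12,"tz":0,"twist":0}
    - {"tx":0.18,"ty":0.19,"tz":0,"twist":0}
    - {"tx":0.26,"ty":0.225,"tz":0,"twist":0}
    - {"tx":0.33,"ty":0.225,"tz":0,"twist":0}
    - {"tx":0.375,"ty":0.225,"tz":0,"twist":0}
    - {"tx":0.375,"ty":0.225,"tz":0.05,"twist":0}
    - {"tx":0.375,"ty":0.225,"tz":0.1,"twist":0}
  claw: 0

```text
t: 18.4
eef_pos: [0.5469, -0.2077, 0.0693]
ee_rot: [-3.142, -0.0, -0.219]
force: [-0.9, 0.8, 0.5]
width: 0.0005
gripper_force: 0.0
```

Run:
```python
from h import *
s=get_state();print(s["width"],inF(s["eef_pos"]))
go(F(-.021,-.095,.010),FY)
```

```text
0.000489653354866397 [-0.0189 -0.0942  0.0493]
tx,ty,tz,twist [-0.0085  0.0034  0.1573] -0.0003
```

>>> arm_command:
  commands:
    - {"tx":-0.008,"ty":0,"tz":0.04,"twist":0}
    - {"tx":-0.008,"ty":0,"tz":0.08,"twist":0}
    - {"tx":-0.008,"ty":0,"tz":0.12,"twist":0}
    - {"tx":-0.008,"ty":0,"tz":0.145,"twist":0}
    - {"tx":-0.008,"ty":0,"tz":0.155,"twist":0}
    - {"tx":-0.008,"ty":-0.03,"tz":0.157,"twist":0}
    - {"tx":-0.008,"ty":-0.06,"tz":0.157,"twist":0}
    - {"tx":-0.008,"ty":-0.08,"tz":0.157,"twist":0}

```text
t: 19.07
eef_pos: [0.5487, -0.187, 0.0316]
ee_rot: [-3.141, -0.001, -0.218]
force: [-0.7, 0.1, 0.1]
width: 0.0003
gripper_force: 0.0
```

>>> arm_command:
  commands:
    - {"tx":0,"ty":-0.01,"tz":0,"twist":0}
    - {"tx":0,"ty":-0.02,"tz":0,"twist":0}
    - {"tx":0,"ty":-0.027,"tz":0,"twist":0}
    - {"tx":0,"ty":-0.034,"tz":0,"twist":0}
    - {"tx":0,"ty":-0.038,"tz":0,"twist":0}
    - {"tx":0,"ty":-0.042,"tz":0,"twist":0}
    - {"tx":0,"ty":-0.044,"tz":0,"twist":0}
    - {"tx":0,"ty":-0.046,"tz":0,"twist":0}

```text
t: 19.73
eef_pos: [0.5506, -0.1769, 0.0313]
ee_rot: [3.141, -0.0, -0.219]
force: [-0.5, -2.2, 2.9]
width: 0.0001
gripper_force: 1.5
```

Run:
```python
from h import *
s=get_state();print(s["width"],inF(s["eef_pos"]),s["force"])
```

```text
0.0001282834347214035 [-0.022  -0.0634  0.0113] [-0.4573 -2.1621  2.9172]
```

>>> arm_command:
  commands:
    - {"tx":0,"ty":-0.003,"tz":0,"twist":0}
    - {"tx":0,"ty":-0.006,"tz":0,"twist":0}
    - {"tx":0,"ty":-0.009,"tz":0,"twist":0}
    - {"tx":0,"ty":-0.012,"tz":0,"twist":0}
    - {"tx":0,"ty":-0.014,"tz":0,"twist":0}
    - {"tx":0,"ty":-0.016,"tz":0,"twist":0}
    - {"tx":0,"ty":-0.016,"tz":0,"twist":0}
    - {"tx":0,"ty":-0.016,"tz":0,"twist":0}

```text
t: 20.4
eef_pos: [0.5514, -0.1726, 0.031]
ee_rot: [-3.141, -0.0, -0.219]
force: [-0.3, -2.1, 2.6]
width: 0.0001
gripper_force: 1.1
```

Run:
```python
from h import *
s=get_state();print(s["width"],inF(s["eef_pos"]),s["force"])
```

```text
8.020841835785564e-05 [-0.0221 -0.059   0.011 ] [-0.324  -2.1052  2.5897]
```

>>> arm_command:
  commands:
    - {"tx":0,"ty":-0.003,"tz":0,"twist":0}
    - {"tx":0,"ty":-0.006,"tz":0,"twist":0}
    - {"tx":0,"ty":-0.008,"tz":0,"twist":0}
    - {"tx":0,"ty":-0.01,"tz":0,"twist":0}
    - {"tx":0,"ty":-0.012,"tz":0,"twist":0}
    - {"tx":0,"ty":-0.012,"tz":0,"twist":0}
    - {"tx":0,"ty":-0.012,"tz":0,"twist":0}
    - {"tx":0,"ty":-0.012,"tz":0,"twist":0}

```text
t: 21.07
eef_pos: [0.552, -0.1697, 0.0309]
ee_rot: [-3.142, 0.0, -0.219]
force: [-0.4, -1.0, 1.3]
width: 0.0003
gripper_force: 0.7
```

Run:
```python
from h import *
s=get_state();print(s["width"],inF(s["eef_pos"]),s["force"])
```

```text
0.0002607933008800816 [-0.0222 -0.056   0.0109] [-0.3896 -0.9951  1.3169]
```

>>> arm_command:
  commands:
    - {"tx":0,"ty":-0.003,"tz":0,"twist":0}
    - {"tx":0,"ty":-0.006,"tz":0,"twist":0}
    - {"tx":0,"ty":-0.009,"tz":0,"twist":0}
    - {"tx":0,"ty":-0.011,"tz":0,"twist":0}
    - {"tx":0,"ty":-0.013,"tz":0,"twist":0}
    - {"tx":0,"ty":-0.014,"tz":0,"twist":0}
    - {"tx":0,"ty":-0.014,"tz":0,"twist":0}
    - {"tx":0,"ty":-0.014,"tz":0,"twist":0}

```text
t: 21.73
eef_pos: [0.5528, -0.1663, 0.031]
ee_rot: [-3.141, 0.0, -0.219]
force: [-0.0, -0.6, 0.8]
width: 0.0006
gripper_force: 0.3
```

Run:
```python
from h import *
s=get_state();print(s["width"],inF(s["eef_pos"]),s["force"])
V=[]
for n in("top","scene"):
    grab_frame(n);r=regions_of("green_centre",n)
    for x in r[:2]: print(n,x["score"],x["rect"])
```

```text
0.0005643889581301174 [-0.0221 -0.0525  0.011 ] [-0.0118 -0.5995  0.8219]
top 0.46 [343.1, 104.1, 368.8, 147.9]
scene 0.65 [247.1, 152.5, 311.3, 246.4]
```

>>> arm_command:
  commands:
    - {"tx":0,"ty":-0.003,"tz":0,"twist":0}
    - {"tx":0,"ty":-0.005,"tz":0,"twist":0}
    - {"tx":0,"ty":-0.007,"tz":0,"twist":0}
    - {"tx":0,"ty":-0.008,"tz":0,"twist":0}
    - {"tx":0,"ty":-0.009,"tz":0,"twist":0}
    - {"tx":0,"ty":-0.01,"tz":0,"twist":0}
    - {"tx":0,"ty":-0.01,"tz":0,"twist":0}
    - {"tx":0,"ty":-0.01,"tz":0,"twist":0}

```text
t: 22.6
eef_pos: [0.5533, -0.1639, 0.031]
ee_rot: [-3.142, 0.0, -0.219]
force: [-0.1, 0.5, -0.3]
width: 0.0002
gripper_force: 0.2
```

Run:
```python
from h import *
s=get_state();print(s["width"],inF(s["eef_pos"]),s["force"])
```

```text
0.0002357874895193453 [-0.0221 -0.0501  0.011 ] [-0.1353  0.4609 -0.3072]
```

>>> arm_command:
  commands:
    - {"tx":0,"ty":-0.003,"tz":0,"twist":0}
    - {"tx":0,"ty":-0.005,"tz":0,"twist":0}
    - {"tx":0,"ty":-0.007,"tz":0,"twist":0}
    - {"tx":0,"ty":-0.009,"tz":0,"twist":0}
    - {"tx":0,"ty":-0.01,"tz":0,"twist":0}
    - {"tx":0,"ty":-0.011,"tz":0,"twist":0}
    - {"tx":0,"ty":-0.011,"tz":0,"twist":0}
    - {"tx":0,"ty":-0.011,"tz":0,"twist":0}

```text
t: 23.27
eef_pos: [0.5533, -0.1626, 0.0311]
ee_rot: [3.14, 0.001, -0.219]
force: [-0.6, -8.6, 0.7]
width: 0.0003
gripper_force: 4.5
```

Run:
```python
from h import *
s=get_state();print(s["width"],inF(s["eef_pos"]),s["force"])
```

```text
0.0002953779477745311 [-0.0224 -0.0487  0.0111] [-0.5766 -8.5813  0.6619]
```

>>> arm_command:
  commands:
    - {"tx":0,"ty":0.03,"tz":0,"twist":0}
    - {"tx":0,"ty":0.08,"tz":-0.02,"twist":0}
    - {"tx":0,"ty":0.1,"tz":-0.1,"twist":0}
    - {"tx":-0.06,"ty":0.1,"tz":-0.18,"twist":0}
    - {"tx":-0.16,"ty":0.08,"tz":-0.24,"twist":0}
    - {"tx":-0.27,"ty":0.02,"tz":-0.27,"twist":0}
    - {"tx":-0.36,"ty":-0.04,"tz":-0.27,"twist":0}
    - {"tx":-0.38,"ty":-0.06,"tz":-0.27,"twist":0}

```text
t: 23.93
eef_pos: [0.4617, -0.1252, 0.0995]
ee_rot: [-3.14, -0.001, -0.219]
force: [-0.8, 0.2, -0.3]
width: 0.0004
gripper_force: 0.0
```

Run:
```python
from h import *
s=get_state();print(s["width"],inF(s["eef_pos"]))
cal=calibration("wrist");f=grab_frame("wrist");save("w6",f);np.save("cal6.npy",cal,allow_pickle=True)
r=regions_of("green_centre","wrist");V=[]
if r: V=[(cal,r[0]["region"].astype(float))];print(r[0]["score"],r[0]["rect"])
p=F(-.018,.006,0)
if V:
  v,c=fitbox(V,[p[0],p[1],FY],.02);print(inF([*v[:2],.02]),v[2]-FY,c)
go(F(-.02,.026,.06),FY)
```

```text
0.0003706625262274571 [-0.1199 -0.0321  0.0795]
0.84 [125.5, 38.6, 282.9, 111.5]
[-0.018   0.0114  0.    ] -0.02091579492857598 0.06392075163398693
tx,ty,tz,twist [ 0.3903 -0.2317  0.079 ] 0.0002
```

View pics/w6.png

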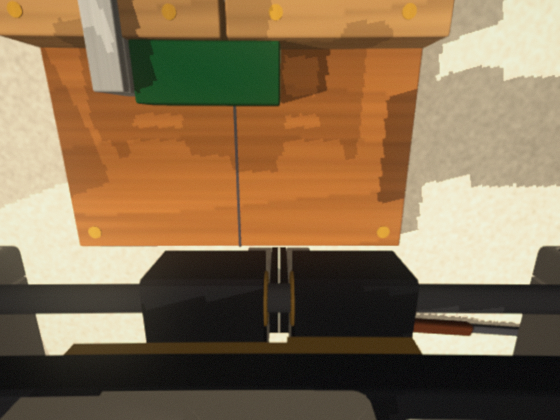

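Run:
```python
from h import *
im=cv2.imread("pics/w6.png")[20:125,90:310];cv2.imwrite("pics/w6c.png",cv2.resize(im,None,fx=3.6,fy=3.6,interpolation=cv2.INTER_CUBIC))
cal=np.load("cal6.npy",allow_pickle=True).item()
for n,p in dict(fb=(0,-.039,.03),sb=(0,.051,.03),ff=(-.036,-.039,.03),sf=(-.036,.051,.03),slot=(-.036,0,.0),fencetop=(0,0,.034),jaw=(-.03,.051,.03)).items():
    u=proj(cal,F(*p));print(n,u,(u-[90,20])*3.6)
```

```text
fb [289.3711  40.1791] [717.736   72.6448]
sb [135.7102  39.6452] [164.5567  70.7229]
ff [288.8341 105.1687] [715.8028 306.6073]
sf [143.8103 104.9006] [193.717 305.642]
slot [232.974  106.7575] [514.7065 312.3271]
fencetop [221.7975  38.5375] [474.4711  66.7349]
jaw [142.5419  94.5543] [189.1509 268.3955]
```

View pics/w6c.png

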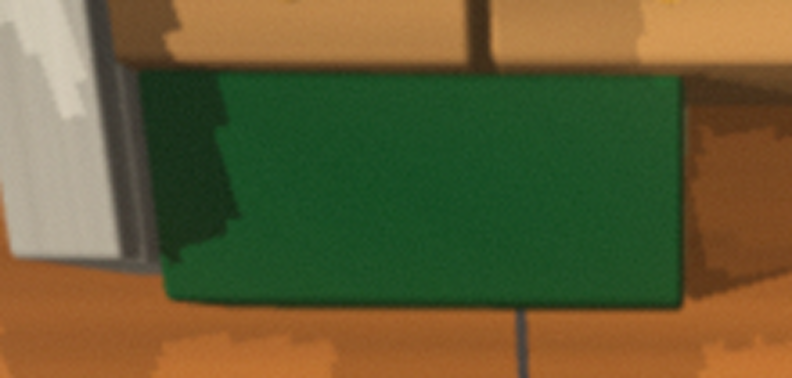

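The blank's end meets the jaw, which sits about 56 mm from the slot. The blank may be turned by a fraction of a degree at its free end, so I'll press it square into the fence once more with spread fingers.

>>> arm_command:
  commands:
    - {"tx":0.02,"ty":-0.05,"tz":0,"twist":0}
    - {"tx":0.04,"ty":-0.12,"tz":0.02,"twist":0}
    - {"tx":0.06,"ty":-0.15,"tz":0.08,"twist":0}
    - {"tx":0.08,"ty":-0.15,"tz":0.15,"twist":0}
    - {"tx":0.1,"ty":-0.15,"tz":0.21,"twist":0}
    - {"tx":0.12,"ty":-0.15,"tz":0.25,"twist":0}
    - {"tx":0.14,"ty":-0.15,"tz":0.275,"twist":0}
    - {"tx":0.17,"ty":-0.15,"tz":0.278,"twist":0}
  claw: 0.4

```text
t: 24.7
eef_pos: [0.5139, -0.0991, 0.0276]
ee_rot: [3.141, 0.002, -0.219]
force: [-0.8, -0.3, 0.6]
width: 0.0345
gripper_force: 0.0
```

Run:
```python
from h import *
s=get_state();print(s["width"],inF(s["eef_pos"]))
go(F(-.046,.006,.010),FY)
```

```text
0.03451044175773671 [-0.0746  0.0047  0.0076]
tx,ty,tz,twist [ 0.1142 -0.0053 -0.0097] -0.0004
```

>>> arm_command:
  commands:
    - {"tx":0.03,"ty":0,"tz":-0.009,"twist":0}
    - {"tx":0.06,"ty":0,"tz":-0.009,"twist":0}
    - {"tx":0.085,"ty":0,"tz":-0.009,"twist":0}
    - {"tx":0.1,"ty":0,"tz":-0.009,"twist":0}
    - {"tx":0.108,"ty":0,"tz":-0.009,"twist":0}
    - {"tx":0.114,"ty":0,"tz":-0.009,"twist":0}
    - {"tx":0.117,"ty":0,"tz":-0.009,"twist":0}
    - {"tx":0.119,"ty":0,"tz":-0.009,"twist":0}

```text
t: 25.37
eef_pos: [0.5417, -0.105, 0.0312]
ee_rot: [3.141, 0.002, -0.219]
force: [-6.1, 2.5, 4.9]
width: 0.0354
gripper_force: 3.1
```

>>> arm_command:
  commands:
    - {"tx":0.001,"ty":0,"tz":0,"twist":0}
    - {"tx":0.002,"ty":0,"tz":0,"twist":0}
    - {"tx":0.003,"ty":0,"tz":0,"twist":0}
    - {"tx":0.004,"ty":0,"tz":0,"twist":0}
    - {"tx":0.004,"ty":0,"tz":0,"twist":0}
    - {"tx":0.004,"ty":0,"tz":0,"twist":0}
    - {"tx":0.004,"ty":0,"tz":0,"twist":0}
    - {"tx":0.004,"ty":0,"tz":0,"twist":0}

```text
t: 26.03
eef_pos: [0.5417, -0.1051, 0.0311]
ee_rot: [3.141, 0.003, -0.219]
force: [-7.6, 4.3, 6.3]
width: 0.0347
gripper_force: 4.0
```

Run:
```python
from h import *
s=get_state();print(s["width"],inF(s["eef_pos"]),s["force"])
```

```text
0.03473367564158513 [-0.0461  0.0049  0.0111] [-7.5994  4.3068  6.3175]
```

>>> arm_command:
  commands:
    - {"tx":-0.04,"ty":0,"tz":0,"twist":0}
    - {"tx":-0.08,"ty":0,"tz":-0.03,"twist":0}
    - {"tx":-0.08,"ty":0,"tz":-0.12,"twist":0}
    - {"tx":-0.06,"ty":-0.03,"tz":-0.19,"twist":0}
    - {"tx":0,"ty":-0.07,"tz":-0.2,"twist":0}
    - {"tx":0.06,"ty":-0.092,"tz":-0.2,"twist":0}
    - {"tx":0.1,"ty":-0.092,"tz":-0.2,"twist":0}
    - {"tx":0.104,"ty":-0.092,"tz":-0.2,"twist":0}
  claw: 0

```text
t: 26.7
eef_pos: [0.5757, -0.0884, 0.0818]
ee_rot: [-3.141, -0.001, -0.218]
force: [-0.0, -0.1, -0.7]
width: 0.0006
gripper_force: 0.0
```

Run:
```python
from h import *
s=get_state();print(s["width"],inF(s["eef_pos"]),s["force"])
go(F(-.020,.028,.032),FY)
```

```text
0.0006465547496425979 [-0.0165  0.0285  0.0618] [-0.0021 -0.1469 -0.657 ]
tx,ty,tz,twist [-0.0141  0.0019  0.1191] -0.0001
```

>>> arm_command:
  commands:
    - {"tx":-0.018,"ty":0.002,"tz":0.04,"twist":0}
    - {"tx":-0.018,"ty":0.002,"tz":0.07,"twist":0}
    - {"tx":-0.018,"ty":0.002,"tz":0.095,"twist":0}
    - {"tx":-0.018,"ty":0.002,"tz":0.11,"twist":0}
    - {"tx":-0.018,"ty":0.002,"tz":0.115,"twist":0}
    - {"tx":-0.018,"ty":0.002,"tz":0.117,"twist":0}
    - {"tx":-0.018,"ty":0.002,"tz":0.117,"twist":0}
    - {"tx":-0.018,"ty":0.002,"tz":0.117,"twist":0}

```text
t: 27.37
eef_pos: [0.5702, -0.088, 0.0523]
ee_rot: [-3.141, -0.0, -0.219]
force: [-0.3, 0.4, 0.0]
width: 0.0004
gripper_force: 0.0
```

>>> arm_command:
  commands:
    - {"tx":0.0,"ty":0,"tz":0.003,"twist":0}
    - {"tx":0.001,"ty":0,"tz":0.006,"twist":0}
    - {"tx":0.002,"ty":0,"tz":0.009,"twist":0}
    - {"tx":0.003,"ty":0,"tz":0.012,"twist":0}
    - {"tx":0.004,"ty":0,"tz":0.014,"twist":0}
    - {"tx":0.005,"ty":0,"tz":0.016,"twist":0}
    - {"tx":0.005,"ty":0,"tz":0.016,"twist":0}
    - {"tx":0.005,"ty":0,"tz":0.016,"twist":0}

```text
t: 28.03
eef_pos: [0.5706, -0.0881, 0.0502]
ee_rot: [3.141, 0.0, -0.218]
force: [-9.7, 4.5, 22.4]
width: 0.0004
gripper_force: 11.2
```

Run:
```python
from h import *
s=get_state();f=s["force"];print(s["width"],inF(s["eef_pos"]),f,inF(np.array(f)+FO))
```

```text
0.0003675220761224305 [-0.0216  0.0277  0.0302] [-9.6664  4.5003 22.4287] [-10.4102   2.3063  22.4287]
```

>>> arm_command:
  commands:
    - {"tx":0,"ty":-0.001,"tz":0.001,"twist":0}
    - {"tx":0,"ty":-0.002,"tz":0.002,"twist":0}
    - {"tx":0,"ty":-0.002,"tz":0.002,"twist":0}
    - {"tx":0,"ty":-0.002,"tz":0.002,"twist":0}
    - {"tx":0,"ty":-0.002,"tz":0.002,"twist":0}
    - {"tx":0,"ty":-0.002,"tz":0.002,"twist":0}
    - {"tx":0,"ty":-0.002,"tz":0.002,"twist":0}
    - {"tx":0,"ty":-0.002,"tz":0.002,"twist":0}

```text
t: 28.7
eef_pos: [0.5706, -0.0881, 0.0502]
ee_rot: [3.141, 0.0, -0.218]
force: [-12.1, 2.8, 25.7]
width: 0.0005
gripper_force: 13.2
```

Run:
```python
from h import *
s=get_state();f=s["force"];print(s["t"],inF(s["eef_pos"]),inF(np.array(f)+FO))
f=grab_frame("scene");g=grab_frame("wrist")
a=cv2.resize(f[130:270,180:340],(640,560),interpolation=cv2.INTER_CUBIC);save("fin",a)
```

```text
28.7 [-0.0216  0.0277  0.0302] [-12.3906   0.0962  25.7156]
```

View pics/fin.png

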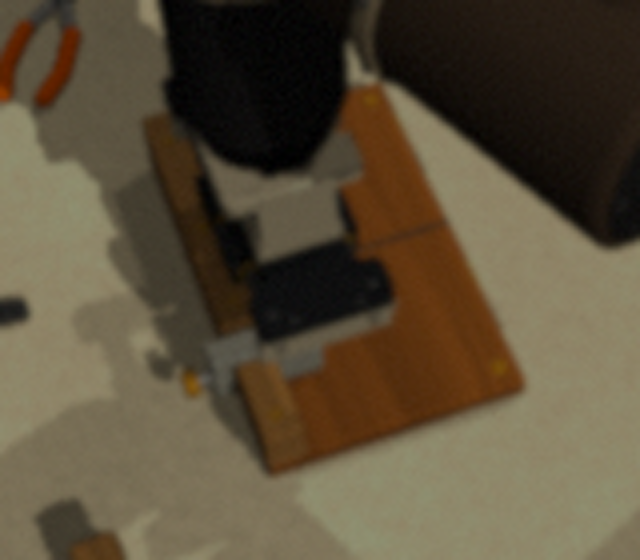

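The scene crop shows the gripper hiding the blank beside the stop at (235,360), so it can't confirm the seating. The force readings are steady at 26 N down and 12 N into the fence, with nothing along it. I'm handing the job in.

```bash
python3 -c "
from station import *
print(job_done())"
```

```text
the job is handed in; nothing more can be done
None
```

The green blank lies on the board against the fence and the stop, held between stop and slot by a diagonal push of about 26 N down and 12 N into the fence; the job is handed in at about 29 s, no verdict was returned, and the gripper hid the blank from the camera in the final pose.

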